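Draw out the telescopic shoehorn

TASK

I am about to put my shoes on: get the telescopic shoehorn ready for me. Squeeze in the orange button on its handle, pull the handle straight up to the second stop and let the button spring back out so that it locks there; then lift the drawn-out shoehorn upright, blade down, clear of its wooden stand and keep holding it still in the air - finish while holding it, do not put it down. Leave the other things in the hallway where they are.

Things in the scene. Friction and masses are not known exactly. Their poses are not given: they have to be found in the camera images.
- stand: Fixed wooden block, 74 mm (its x) by 100 mm (its y) by 46 mm high, origin at the centre of its underside on the console top (z = 0). A slot 10.5 mm (x) by 41.5 mm (y), 36 mm deep, is cut in the middle of its top; the shoehorn's blade stands in it, loose (it may lean up to 2 degrees), and comes out straight up.
- shoehorn: Steel blade and rod of the shoehorn (0.22 to 0.31 kg). Origin: middle of the blade's lower edge, at the start 10 mm above the console, 36 mm down in the stand's slot. z up along it, y across the blade's 40 mm width, x out of the button's face; x, y as the stand's. Blade 10 mm deep (curved), 97 mm long, neck up to 110 mm, then a 12 mm rod inside the handle.
- handle (a joint): Draw of the handle along the rod, m: 0 closed (start), first stop 0.042, second stop 0.084 (travel ends at 0.085). Friction about 1.2 N, under the blade's weight. Button in: slides freely, past the first stop too. Button out: locked at 0 and at each stop (1.5 mm play); pulling when locked or at the end lifts the whole shoehorn. Let go between stops, the button stays in until the next stop.
- button (a joint): How far the button is pressed in, m: 0 out (locks at a stop), 0.004 flush with the handle's face, 0.0048 at most; the handle is free from 0.003. The spring takes 2 N at first, 5 N when flush: an ordinary grip across the handle with one finger on it presses it in. Let go at a stop, it springs back out.
- button_face (a point): Centre of the orange button's outer face. Button 12 mm wide (y), 18 mm high (z), 4 mm proud of the handle's +x face (16 mm from the shoehorn's axis), its centre 38 mm below the handle's top; it moves with the handle. Axes as shoehorn's.
- handle_top (a point): Centre of the black handle's top, on the shoehorn's axis, 222 mm above shoehorn's origin when closed, 306 mm at the second stop. Handle 112 mm long, 70 g, 24 mm thick in x (button on the +x face, -x face plain), 28 mm wide in y (side faces plain: a grip across y leaves the button alone). The lowest 10 mm is a round collar, 23 mm. Nothing is above it.
- polish_tin: Bystander: red and dark round shoe-polish tin, 75 mm across, 26 mm high, lying on the console. Origin under its centre.
- shoe_brush: Bystander: dark wooden shoe brush, bristles down, 50 by 160 (y) by 45 mm high. Origin under its centre.
- glasses_case: Bystander: blue glasses case, 62 by 160 (y) by 40 mm high. Origin under its centre.
- shoe_spray: Bystander: upright can of shoe spray, 50 mm across, 150 mm high. Origin under its centre.
- dish: Bystander: terracotta dish, 100 mm across, 26 mm high, on top of the white key cabinet (130 by 340 mm, 220 mm high, fixed, its door open) that stands along the left side of the console. Origin under its centre.
- battery_box: Bystander: yellow round battery box with screw lid, 68 mm across, 66 mm high, on top of the key cabinet. Origin under its centre.
- torch: Bystander: chrome torch, 130 mm long, lying on top of the key cabinet. Origin under its middle.
There are look-alikes about, which are no part of the job. Leave any green or turquoise look-alike of the shoehorn alone.

How it is judged (in metres and radians):
On the way, in this order (a step that is already met when the one before it is completed fails the run):
1. the button is squeezed in while the shoehorn is still closed (value of joint button above 0.003 m and value of joint handle below 0.015 m), for 0.02 s.
2. the handle is drawn out to the second stop and the button has sprung back out, so that it is locked (value of joint handle above 0.0805 m and value of joint button below 0.0015 m), for 0.2 s.
At the end, for the whole second after the job is handed in: The gripper still holds the shoehorn: drawn out over 80.5 mm (second stop), button out (pressed under 1.5 mm), upright within 0.3 rad, blade down, the blade's lower edge over 5 mm above the stand's top (51 mm above the console), touching neither stand nor bystanders, still (under 30 mm/s) (all of step 2 and height (world z) of shoehorn above 0.051 m and angle between shoehorn's own z axis and vertical below 0.3 rad and contact force between the fingers and shoehorn above 1.5 N and contact force between each of stand, polish_tin, shoe_brush, glasses_case, shoe_spray and shoehorn below 0.1 N and linear speed of shoehorn below 0.03 m/s); the arm keeps its last pose, push and grip.
It fails at once if a bystander is knocked or carried more than 30 mm from its place (distance of any of polish_tin, shoe_brush, glasses_case, shoe_spray, dish, battery_box, torch from where it was at the start of the episode above 0.03 m).
It fails at once if the shoehorn is dropped or knocked over (tilted more than 0.8 rad) (angle between shoehorn's own z axis and vertical above 0.8 rad).
It also fails if it takes over 42 s, if anything falls off the work surface, if the arm or the gripper's body presses on something with over 40 N, if the wrist force passes 120 N, or if a joint passes its speed limit or range.

ROBOT

A 6-joint arm with a two-finger parallel gripper is mounted at the origin on the work surface. World frame = base frame: x ahead of the robot, y to its left, z up, the work surface at z = 0. Lengths are in m, angles in degrees, forces in N, time in s.
With the tool pointing down it reaches from about 0.3 to 0.75 m from the base axis. Payload 8.5 kg.
Tool frame: the origin (TCP) lies between the finger pads; the fingertips stand 25 mm ahead of it and the grasp point (between the pads) lies 6 mm ahead of it; x points along the fingers, y is the direction in which the jaws open and shut, and the axes are right-handed (so a half turn about x gives the same grasp; the last joint's range is limited). The gripper opens to 85 mm and grips with 20 to 120 N. Pads are 22 mm wide; open, the fingers measure 114 mm over their backs; the gripper's body (76 mm by 85 mm) begins 54 mm behind the grasp point. The pads swing forward as they close: fully open they stand 13 mm farther back than shut.
Start: joints at [-85.904, 21.807, 74.336, -0, 83.858, -12.336], TCP at [0.156, -0.528, 0.256] pointing down, gripper open.
Joint ranges: [-178.18, 178.18], [-50.72, 133.34], [12.68, 142.11], [-81.47, 261.47], [9.98, 163.14], [-165.26, 165.26]. Speed limits (degrees/s): [136.94, 136.94, 180, 180, 180, 180].

INTERFACE

Orientations are given as a 3x3 rotation matrix whose columns are the frame's x, y, z axes.
In Python, from rig import sensors, get_image, workorder gives the robot as it stands.
- The arm moves only by the tool arm_command, never from a script. Its argument "plan" is a list that holds one entry, the list of rows, each a list of 6 numbers: the shift along the tool's x, y, z in units of 25 mm (1.0 is 25 mm), then the turn, a rotation vector about the tool's x, y, z in units of 6 degrees (1.0 is 6 degrees). In form: [[[dx, dy, dz, ax, ay, az], ...]]. A call has 1 to 10 rows; each row is the pose to reach, as a shift and turn from the pose commanded when the call began, along the tool's axes at that moment; what a row does not reach only later rows make up. A row lasts 1/10 s, in which the tool goes at most 50 mm and 8.59 degrees, less where a joint would pass 70% of its speed; a pose out of reach is approached as far as the arm can. A call with a gripper value outside its range is refused whole. "jaw" is the closure, from 0 (fully open) to 1 (shut), set as the call begins (left out, the last holds). The fingers move at their own pace and stop on an object; "newtons" is the grip in N (left out, the last holds). Time passes only in rows, so rows that repeat a pose let the fingers close. It gives the time, the measured TCP pose, the force and the opening at its end, in the units of the state.
- sensors.observe(): the state, without advancing time (a new reading comes with each control period).
- get_image(name): name is "scene" or "top"; returns a dict with "img" (384x512x3 uint8, red, green, blue), "fx", "fy", "cx", "cy" (pixels), "T" (4x4, takes a point from camera to world coordinates). Camera axes: x right, y up, looking along -z (the intrinsics and any distortion apply to the point x, -y, -z); pixel columns grow to the right and rows downward; lengths in m; the calibration is good to about 2 mm. A picture is of the moment at which its call begins. There is no depth.
- workorder.close_job(): hands the job in, once; it reports no verdict.
The state is a dict: "time_s": time; "q": joint angles; "qvel": joint speeds; "joint_efforts": joint torques, N m; "position": TCP position; "tool_rot": TCP orientation; "ft_force": force on the tool from outside, world axes, zero at the start; "wrist_torque": the same for the moment, N m; "grip_width": finger opening in m.
Only numpy, scipy, OpenCV 4.12 (cv2) and the standard library are available. Lean on these libraries where they do the work, as an engineer would, in place of code of your own. Each camera call takes 0.05 s, during which the arm holds its last target. There are 200 camera calls.

## Working session

There is one attempt and no reset: what is moved stays moved. The work goes in short steps, Python scripts to look and compute and a tool call to move; the robot and the scene stay as the last step left them, time stands still between calls to the robot, and variables do not carry over. Pictures are saved under pics/ and viewed, about 8 in all and at most 12, crops included, and the job is handed in when it is done.

Besides the shell and the picture viewer there is one more tool, called after ">>>" as name(argument=value, ...) on one line, values as JSON. arm_command: Moves the arm, as the interface text tells. Its arguments: {"type":"object","properties":{"plan":{"type":"array","items":{"type":"array","items":{"type":"array","items":{"type":"number"}}}},"jaw":{"type":"number"},"newtons":{"type":"number"}},"required":["plan"]}

```bash
mkdir -p pics; cat > h.py <<'E'
import numpy as np, cv2
from rig import sensors, get_image, workorder
def save(n,im,s=1,crop=None):
    a=im['img']
    if crop: r0,r1,c0,c1=crop; a=a[r0:r1,c0:c1]
    cv2.imwrite('pics/'+n,cv2.resize(a[:,:,::-1],None,fx=s,fy=s,interpolation=cv2.INTER_CUBIC))
def ray(im,u,v):
    T=np.array(im['T']); d=T[:3,:3]@np.array([(u-im['cx'])/im['fx'],-(v-im['cy'])/im['fy'],-1]); return T[:3,3],d/np.linalg.norm(d)
def onz(im,u,v,z):
    o,d=ray(im,u,v); return o+d*(z-o[2])/d[2]
def tri(a,b):
    (o,d),(p,e)=a,b; s=np.linalg.lstsq(np.c_[d,-e],p-o,rcond=None)[0]
    x,y=o+s[0]*d,p+s[1]*e; return (x+y)/2,np.linalg.norm(x-y)
def px(im,P):
    T=np.array(im['T']); c=T[:3,:3].T@(np.array(P)-T[:3,3]); return im['cx']-im['fx']*c[0]/c[2], im['cy']+im['fy']*c[1]/c[2]
E
python3 - <<'E'
from h import *
a=get_image('scene');b=get_image('top')
print({k:v for k,v in a.items() if k!='img'});print({k:v for k,v in b.items() if k!='img'})
save('scene0.png',a,1.5);save('top0.png',b,1.5)
print(sensors.observe())
E
```

```text
{'fx': 475.8450950965591, 'fy': 475.8450950965591, 'cx': 255.6407836021288, 'cy': 189.75929136896164, 'T': array([[-0.8197937 , -0.48046407,  0.31159679,  0.95731445],
       [ 0.57252687, -0.67596629,  0.46398553,  0.78820079],
       [-0.01229945,  0.55876995,  0.82923149,  1.41545015],
       [ 0.        ,  0.        ,  0.        ,  1.        ]])}
{'fx': 432.42002224506183, 'fy': 432.42002224506183, 'cx': 258.1452378905422, 'cy': 193.36821936164404, 'T': array([[ 0.00618913,  0.98941037, -0.14501313,  0.26314542],
       [-0.99997523,  0.00563744, -0.00421502,  0.05915743],
       [-0.00335289,  0.14503562,  0.98942075,  1.55374796],
       [ 0.        ,  0.        ,  0.        ,  1.        ]])}
{'time_s': 0.1, 'q': array([-8.59024507e+01,  2.18367064e+01,  7.43793524e+01,  4.97045323e-04,
        8.38571172e+01, -1.23359932e+01]), 'qvel': array([ 0.06395386, -0.05719196, -0.10727031, -0.01331629, -0.03365261,
       -0.05485674]), 'joint_efforts': array([ 4.86051111e-03, -4.49220479e+01, -2.31654757e+01, -1.16674005e-04,
        3.67051092e-03,  7.62484518e-06]), 'position': array([ 0.1555778 , -0.52730015,  0.25578369]), 'tool_rot': array([[-8.26561168e-05,  2.82902069e-01, -9.59148796e-01],
       [ 1.27451376e-03, -9.59147990e-01, -2.82901941e-01],
       [-9.99999184e-01, -1.24583191e-03, -2.81283130e-04]]), 'ft_force': array([ 0.12491093,  0.04881081, -0.01039315]), 'wrist_torque': array([-0.00690392, -0.0046863 ,  0.04915497]), 'grip_width': 0.0851603518049165}
```

View pics/scene0.png

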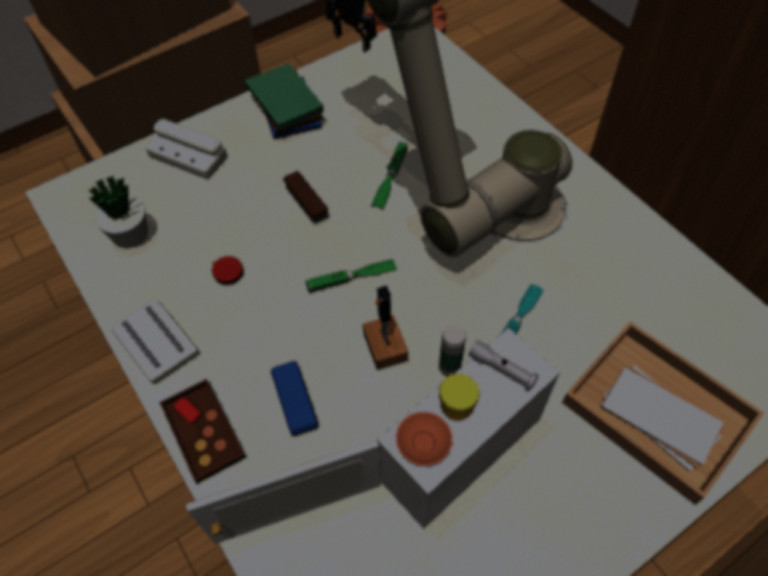

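View pics/top0.png

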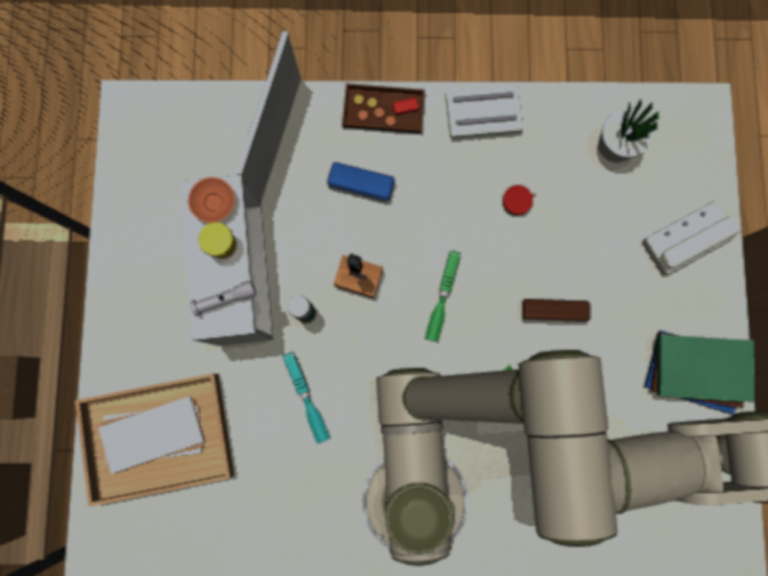

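The shoehorn is the black handle on the wooden stand, at scene (256,203) and top (237,177). The look-alikes are green at scene (233,183) and (260,117) and turquoise at scene (350,205), all lying flat. I'll check my choice in a close crop of both views.

```bash
python3 - <<'E'
from h import *
a=get_image('scene');b=get_image('top')
A=cv2.resize(a['img'][180:252,225:285],None,fx=6.5,fy=6.5,interpolation=cv2.INTER_CUBIC)
B=cv2.resize(b['img'][160:205,215:265],None,fx=7,fy=7,interpolation=cv2.INTER_CUBIC)
c=np.zeros((480,760,3),np.uint8);c[:A.shape[0],:A.shape[1]]=A;c[:B.shape[0],400:400+B.shape[1]]=B
c=np.clip(c.astype(float)*1.6,0,255).astype(np.uint8)
cv2.imwrite('pics/crop.png',c[:,:,::-1])
for n,im in(('s',a),('t',b)):
    hsv=cv2.cvtColor(im['img'],cv2.COLOR_RGB2HSV)
    m=cv2.inRange(hsv,(5,110,60),(20,255,255))
    r=(slice(180,252),slice(225,285)) if n=='s' else (slice(160,205),slice(215,265))
    z=np.zeros_like(m);z[r]=m[r]
    for k in cv2.findContours(z,0,2)[0]:
        if cv2.contourArea(k)>3: print(n,'wood/orange',cv2.contourArea(k),cv2.minAreaRect(k),cv2.approxPolyDP(k,3,True)[:,0].tolist())
    d=np.zeros_like(m);d[r]=(im['img'].max(2)<50)[r]*255
    for k in cv2.findContours(d,0,2)[0]:
        if cv2.contourArea(k)>10: print(n,'dark',cv2.contourArea(k),cv2.boundingRect(k),cv2.minAreaRect(k))
E
```

```text
s wood/orange 393.5 ((256.0517272949219, 225.37933349609375), (27.482912063598633, 21.726356506347656), 68.19859313964844) [[261, 211], [259, 230], [252, 213], [243, 216], [250, 239], [270, 234]]
s dark 72.0 (250, 236, 21, 10) ((260.3411865234375, 240.53530883789062), (5.531727313995361, 20.825326919555664), 77.47119140625)
s dark 188.5 (252, 191, 9, 38) ((256.0686340332031, 209.5287628173828), (37.11760711669922, 7.782723426818848), 86.18592071533203)
t wood/orange 414.0 ((238.37579345703125, 184.0222930908203), (27.821598052978516, 20.598140716552734), 16.389541625976562) [[229, 171], [223, 189], [248, 197], [253, 178], [241, 175], [244, 185], [233, 182]]
t dark 70.0 (232, 171, 10, 14) ((236.2865753173828, 177.5792694091797), (13.803942680358887, 7.951070785522461), 83.6598129272461)
```

View pics/crop.png

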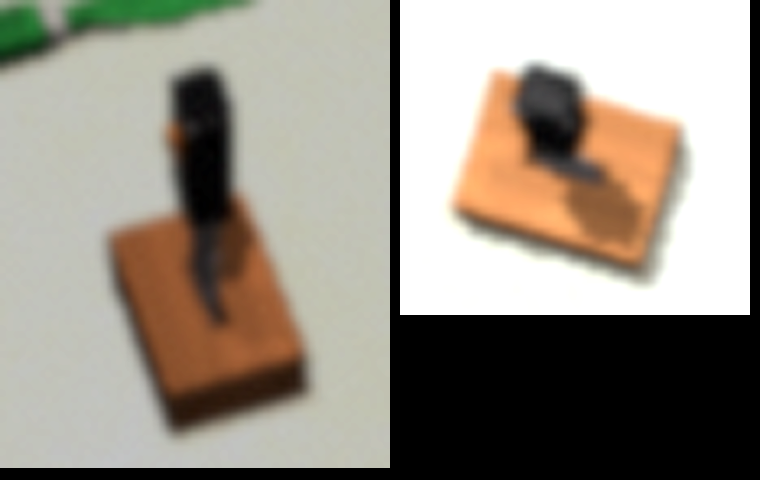

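The crop shows the black handle upright in the wooden stand. Its orange button sticks out on the left at crop (175,133), about scene (252,200), so it faces roughly world +x. Next I'll measure the stand and the handle.

```bash
python3 - <<'E'
from h import *
a=get_image('scene');b=get_image('top')
m=cv2.inRange(cv2.cvtColor(b['img'],cv2.COLOR_RGB2HSV),(5,110,90),(20,255,255))
z=np.zeros_like(m);z[160:205,215:265]=m[160:205,215:265]
k=max(cv2.findContours(z,0,2)[0],key=cv2.contourArea)
P=np.array([onz(b,u,v,.046)[:2] for u,v in k[:,0]],np.float32)
r=cv2.minAreaRect(P);print('stand',r,cv2.boxPoints(r).tolist())
# scene
ms=cv2.inRange(cv2.cvtColor(a['img'],cv2.COLOR_RGB2HSV),(5,110,90),(20,255,255))
z=np.zeros_like(ms);z[205:252,225:285]=ms[205:252,225:285]
k=max(cv2.findContours(z,0,2)[0],key=cv2.contourArea)
P=np.array([onz(a,u,v,.046)[:2] for u,v in k[:,0]],np.float32)
r2=cv2.minAreaRect(P);print('stand scene',r2)
z=np.zeros_like(ms);z[190:206,245:256]=cv2.inRange(cv2.cvtColor(a['img'],cv2.COLOR_RGB2HSV),(3,80,50),(22,255,255))[190:206,245:256]
v,u=np.nonzero(z);print('button px',u.mean() if len(u) else None,v.mean() if len(v) else None,len(u))
# crop-based handle top centres
ts=(225+200/6.5-.5,180+76/6.5-.5); tt=(215+(548-400)/7,160+87/7-.5)
print('top tri',tri(ray(a,*ts),ray(b,*tt)),onz(a,*ts,.232),onz(b,*tt,.232))
if len(u):print('button at z=.194',onz(a,u.mean(),v.mean(),.194))
c=np.array(r[0])
print('project top of stand-centre', px(a,[*c,.232]),px(b,[*c,.232]))
for n,im,pts in(('spray',b,[(300/1.5,300/1.5,.15)]),('case',b,[(361/1.5,181/1.5,.04)])):
    for q in pts: print(n,onz(im,*q))
E
```

```text
stand ((0.5182026624679565, 0.1349891871213913), (0.09802492707967758, 0.07328595966100693), 73.09652709960938) [[0.4688919186592102, 0.0987485721707344], [0.5390116572380066, 0.07743993401527405], [0.5675134062767029, 0.17122980952262878], [0.4973936676979065, 0.19253844022750854]]
stand scene ((0.518833339214325, 0.13713352382183075), (0.09460566937923431, 0.06651550531387329), 73.50621795654297)
button px 251.33333333333334 200.5 6
top tri (array([0.52100947, 0.13403144, 0.24169613]), np.float64(0.002656738846850447)) [0.51648244 0.12961298 0.232     ] [0.52391755 0.13368665 0.232     ]
button at z=.194 [0.53165785 0.12952506 0.194     ]
project top of stand-centre (np.float64(255.82682485480322), np.float64(192.6888073705547)) (np.float64(235.6992851341591), np.float64(173.7308828282836))
spray [0.4458474  0.25543114 0.15      ]
case [0.75121809 0.13066731 0.04      ]
```

>>> arm_command(plan=[[[-0.8,-0.4,-0.4,-0.2,0,0],[-1.6,-1.5,-1.5,-0.7,0,0],[-2,-3,-3,-1.4,0,0],[-2,-4.5,-4.5,-2.1,0,0],[-2,-6,-6,-2.8,0,0],[-2,-7.5,-7.5,-3.5,0,0],[-2,-9,-9,-4.2,0,0],[-2,-10,-10,-4.7,0,0],[-2,-10.6,-10.6,-5,0,0],[-2,-10.8,-10.8,-5,0,0]]], jaw=0, newtons=40)

```text
time_s: 1.3
position: [0.3388, -0.1902, 0.3065]
tool_rot: [[0.0, 0.727, -0.687], [-0.0, -0.687, -0.727], [-1.0, 0.0, -0.0]]
ft_force: [0.1, -0.1, 0.1]
grip_width: 0.0855
```

```bash
cat >> h.py <<'E'
from scipy.spatial.transform import Rotation as Ro
def goal(p,yaw):
    s=sensors.observe(); R=s['tool_rot']; y=np.radians(yaw)
    G=np.c_[[0,0,-1],[np.cos(y),np.sin(y),0],[np.sin(y),-np.cos(y),0]]
    print('t',s['time_s'],'pos',s['position'].round(4),'F',s['ft_force'].round(2),'w',round(s['grip_width'],4),'q',s['q'].round(1))
    print('shift',(R.T@(np.array(p)-s['position'])/.025).round(2),'turn',(Ro.from_matrix(R.T@G).as_rotvec(True)/6).round(2))
E
python3 -c "
from h import *
goal([.519,.134,.31],-16.9)"
```

```text
t 1.3 pos [ 0.3388 -0.1902  0.3065] F [ 0.05 -0.05  0.05] w 0.0855 q [-46.9   2.9  91.1   0.   85.9  -3.6]
shift [ -0.14  -3.66 -14.38] turn [-4.41 -0.   -0.  ]
```

>>> arm_command(plan=[[[0,-0.1,-0.5,-0.1,0,0],[0,-0.5,-2,-0.6,0,0],[0,-0.9,-3.7,-1.1,0,0],[0,-1.4,-5.4,-1.7,0,0],[0,-1.8,-7.2,-2.3,0,0],[0,-2.3,-9,-2.8,0,0],[0,-2.7,-10.8,-3.4,0,0],[-0.1,-3.2,-12.6,-4,0,0],[-0.1,-3.6,-14,-4.4,0,0],[-0.1,-3.66,-14.4,-4.4,0,0]]])

```text
time_s: 2.3
position: [0.5213, 0.1335, 0.3081]
tool_rot: [[-0.001, 0.956, -0.293], [0.0, -0.293, -0.956], [-1.0, -0.001, -0.0]]
ft_force: [0.0, -1.1, -0.4]
grip_width: 0.0852
```

```bash
python3 - <<'E'
from h import *
goal([.519,.134,.202],-16.9)
a=get_image('scene');b=get_image('top')
A=cv2.resize(a['img'][140:250,200:310],None,fx=4.5,fy=4.5,interpolation=cv2.INTER_CUBIC)
c=np.clip(A.astype(float)*1.6,0,255).astype(np.uint8)
cv2.imwrite('pics/above.png',c[:,:,::-1])
for p in([.519,.134,.232],[.534,.130,.194],[.504,.138,.194]): print(px(a,p))
s=sensors.observe()['position'];print('tip px',px(a,s-[0,0,.025]))
E
```

```text
t 2.3 pos [0.5213 0.1335 0.3081] F [ 0.04 -1.11 -0.43] w 0.0852 q [ 1.7 18.8 70.4  0.  90.8 18.8]
shift [ 4.24 -0.09  0.01] turn [-0.02 -0.    0.01]
(np.float64(255.41839962697605), np.float64(192.5927790602472))
(np.float64(250.7896971327568), np.float64(200.98163516191485))
(np.float64(260.34434597933677), np.float64(197.99441057301385))
tip px (np.float64(254.26600006209767), np.float64(182.54978549603177))
```

View pics/above.png

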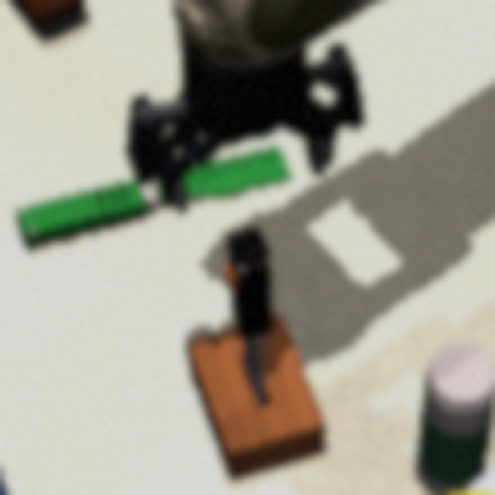

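The view shows the fingers straddling the handle: fingertips at crop (180,200) and (320,165), button between them at (232,272). I'm descending now.

>>> arm_command(plan=[[[0.4,-0.05,0,0,0,0],[1,-0.1,0,0,0,0],[1.7,-0.1,0,0,0,0],[2.4,-0.1,0,0,0,0],[3.1,-0.1,0,0,0,0],[3.7,-0.1,0,0,0,0],[4.1,-0.1,0,0,0,0],[4.3,-0.1,0,0,0,0],[4.32,-0.1,0,0,0,0]]])

```text
time_s: 3.3
position: [0.5174, 0.1318, 0.2006]
tool_rot: [[-0.001, 0.955, -0.296], [-0.0, -0.296, -0.955], [-1.0, -0.001, 0.0]]
ft_force: [-0.6, -0.7, 1.0]
grip_width: 0.0851
```

>>> arm_command(plan=[[[0,0,0,0,0,0],[0,0,0,0,0,0],[0,0,0,0,0,0],[0,0,0,0,0,0],[0,0,0,0,0,0],[0,0,0,0,0,0],[0,0,0,0,0,0],[0,0,0,0,0,0]]], jaw=1, newtons=30)

```text
time_s: 4.1
position: [0.5179, 0.1324, 0.2013]
tool_rot: [[0.001, 0.955, -0.295], [-0.0, -0.295, -0.955], [-1.0, 0.001, -0.0]]
ft_force: [0.4, -1.0, 5.3]
grip_width: 0.0235
```

>>> arm_command(plan=[[[-0.08,0,0,0,0,0],[-0.2,0,0,0,0,0],[-0.4,0,0,0,0,0],[-0.6,0,0,0,0,0],[-0.8,0,0,0,0,0],[-1,0,0,0,0,0],[-1.2,0,0,0,0,0],[-1.4,0,0,0,0,0],[-1.6,0,0,0,0,0],[-1.7,0,0,0,0,0]]])

```text
time_s: 5.1
position: [0.5175, 0.1325, 0.2439]
tool_rot: [[0.0, 0.955, -0.295], [0.0, -0.295, -0.955], [-1.0, 0.0, -0.0]]
ft_force: [0.5, -0.2, -2.4]
grip_width: 0.0237
```

```bash
python3 - <<'E'
from h import *
goal([.518,.1324,.286],-16.9)
a=get_image('scene')
A=cv2.resize(a['img'][140:250,200:310],None,fx=4.5,fy=4.5,interpolation=cv2.INTER_CUBIC)
cv2.imwrite('pics/mid.png',np.clip(A.astype(float)*1.6,0,255).astype(np.uint8)[:,:,::-1])
E
```

```text
t 5.1 pos [0.5175 0.1325 0.2439] F [ 0.51 -0.2  -2.41] w 0.0237 q [ 1.7 20.8 78.1  0.  81.1 18.8]
shift [-1.69  0.02 -0.  ] turn [-0.04 -0.   -0.  ]
```

View pics/mid.png

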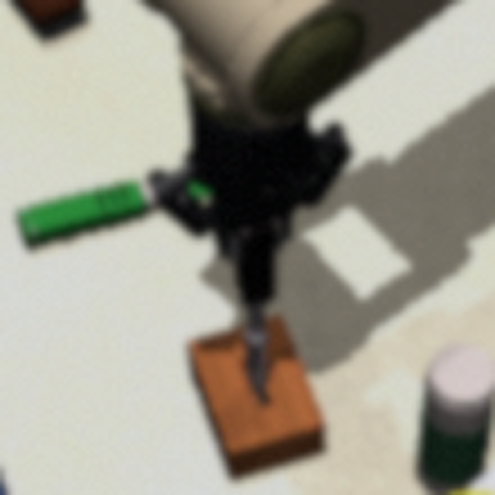

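The blade has stayed in the slot (crop (262,400)) and the shiny rod shows below the handle at (255,320), so the handle is drawing out. I'll continue.

>>> arm_command(plan=[[[-0.1,0,0,0,0,0],[-0.3,0,0,0,0,0],[-0.5,0,0,0,0,0],[-0.7,0,0,0,0,0],[-0.9,0,0,0,0,0],[-1.1,0,0,0,0,0],[-1.3,0,0,0,0,0],[-1.5,0,0,0,0,0],[-1.65,0,0,0,0,0],[-1.7,0,0,0,0,0]]])

```text
time_s: 6.15
position: [0.5176, 0.1325, 0.2863]
tool_rot: [[0.0, 0.955, -0.295], [0.0, -0.295, -0.955], [-1.0, 0.0, -0.0]]
ft_force: [0.1, 0.3, -2.1]
grip_width: 0.024
```

>>> arm_command(plan=[[[0,0,0,0,0,0],[0,0,0,0,0,0]]])

```text
time_s: 6.35
position: [0.5176, 0.1325, 0.2859]
tool_rot: [[0.0, 0.955, -0.295], [0.0, -0.295, -0.955], [-1.0, 0.0, -0.0]]
ft_force: [-0.3, 0.4, 0.3]
grip_width: 0.0233
```

>>> arm_command(plan=[[[-0.03,0,0,0,0,0],[-0.06,0,0,0,0,0],[-0.1,0,0,0,0,0],[-0.1,0,0,0,0,0],[-0.1,0,0,0,0,0],[-0.1,0,0,0,0,0]]])

```text
time_s: 6.95
position: [0.5176, 0.1325, 0.2882]
tool_rot: [[-0.0, 0.955, -0.295], [-0.0, -0.295, -0.955], [-1.0, -0.0, 0.0]]
ft_force: [0.5, 0.0, -3.2]
grip_width: 0.0235
```

>>> arm_command(plan=[[[0.03,0,0,0,0,0],[0.06,0,0,0,0,0],[0.08,0,0,0,0,0],[0.08,0,0,0,0,0],[0.08,0,0,0,0,0]]])

```text
time_s: 7.45
position: [0.5176, 0.1325, 0.2864]
tool_rot: [[0.0, 0.955, -0.295], [0.0, -0.295, -0.955], [-1.0, 0.0, -0.0]]
ft_force: [0.2, 0.4, -2.5]
grip_width: 0.0239
```

>>> arm_command(plan=[[[0,0,0,0,0,0],[0,0,0,0,0,0],[0,0,0,0,0,0],[0,0,0,0,0,0],[0,0,0,0,0,0],[0,0,0,0,0,0],[0,0,0,0,0,0]]], jaw=0)

```text
time_s: 8.15
position: [0.5176, 0.1325, 0.2864]
tool_rot: [[0.0, 0.955, -0.295], [0.0, -0.295, -0.955], [-1.0, 0.0, -0.0]]
ft_force: [0.3, 0.4, -0.6]
grip_width: 0.085
```

>>> arm_command(plan=[[[-0.4,0,0,0,0,0],[-1,0,0,0,0,0],[-1.8,0,0,0,0,0],[-2.4,0,0,0,0,0],[-2.8,0,0,0,0,0],[-3,0,0,0,0,0],[-3,0,0,0,0,0]]])

```text
time_s: 8.85
position: [0.5177, 0.1325, 0.3617]
tool_rot: [[0.001, 0.955, -0.295], [0.0, -0.295, -0.955], [-1.0, 0.001, -0.0]]
ft_force: [0.6, -1.0, 0.8]
grip_width: 0.0855
```

```bash
python3 - <<'E'
from h import *
goal([.518,.1324,.286],73.1)
a=get_image('scene')
A=cv2.resize(a['img'][130:250,190:310],None,fx=4.5,fy=4.5,interpolation=cv2.INTER_CUBIC)
cv2.imwrite('pics/rel.png',np.clip(A.astype(float)*1.6,0,255).astype(np.uint8)[:,:,::-1])
for z in(.316,.274,.232): print(z,[(round((u-190)*4.5),round((v-130)*4.5)) for u,v in[px(a,[.5176,.1325,z])]])
print('button',[(round((u-190)*4.5),round((v-130)*4.5)) for u,v in[px(a,[.533,.1278,.278])]])
E
```

```text
t 8.85 pos [0.5177 0.1325 0.3617] F [ 0.58 -1.04  0.77] w 0.0855 q [ 1.7 17.2 64.1  0.  98.6 18.8]
shift [ 3.03  0.01 -0.  ] turn [-1.505e+01  0.000e+00 -1.000e-02]
0.316 [(293, 205)]
0.274 [(294, 243)]
0.232 [(295, 279)]
button [(270, 246)]
```

View pics/rel.png

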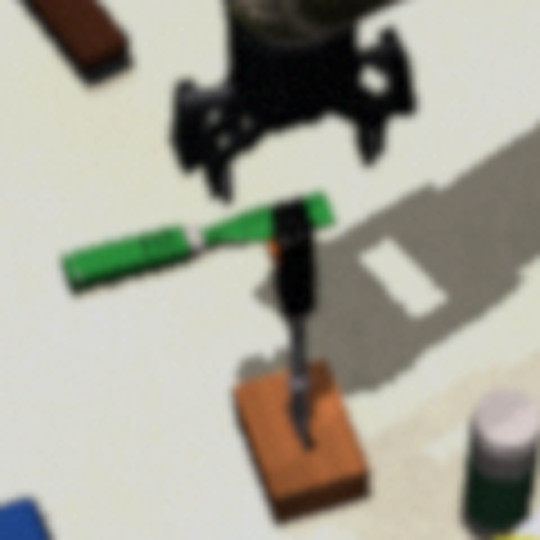

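The handle is standing drawn out, with its top at crop (293,208) as predicted for the second stop. The button is out at (275,248). Next I'll turn 90° and regrip across the plain side faces.

>>> arm_command(plan=[[[0,0,0,-0.7,0,0],[0,0,0,-2,0,0],[0,0,0,-3.4,0,0],[0,0,0,-4.8,0,0],[0,0,0,-6.2,0,0],[0,0,0,-7.6,0,0],[0,0,0,-9,0,0],[0,0,0,-10.4,0,0],[0,0,0,-11.8,0,0],[0,0,0,-13,0,0]]])

```text
time_s: 9.9
position: [0.5175, 0.1325, 0.3604]
tool_rot: [[-0.002, 0.482, 0.876], [-0.0, 0.876, -0.482], [-1.0, -0.001, -0.002]]
ft_force: [0.6, 0.5, 0.6]
grip_width: 0.0852
```

>>> arm_command(plan=[[[0,0,0,-1,0,0],[0,0,0,-1.8,0,0],[0,0,0,-2,0,0],[0,0,0,-2,0,0]]])

```text
time_s: 10.3
position: [0.5175, 0.1325, 0.3608]
tool_rot: [[-0.001, 0.296, 0.955], [-0.0, 0.955, -0.296], [-1.0, -0.0, -0.001]]
ft_force: [0.5, -0.0, 0.3]
grip_width: 0.0852
```

```bash
python3 -c "
from h import *
goal([.518,.1325,.286],73.1)"
```

```text
t 10.3 pos [0.5175 0.1325 0.3608] F [ 0.51 -0.02  0.34] w 0.0852 q [  1.7  17.2  64.2  -0.   98.6 -71.1]
shift [2.99 0.01 0.02] turn [-0.06 -0.01  0.  ]
```

>>> arm_command(plan=[[[0.3,0,0,0,0,0],[0.8,0,0,0,0,0],[1.4,0,0,0,0,0],[2,0,0,0,0,0],[2.5,0,0,0,0,0],[2.8,0,0,0,0,0],[2.95,0,0,0,0,0],[3,0,0,0,0,0],[3,0,0,0,0,0]]])

```text
time_s: 11.2
position: [0.5177, 0.1325, 0.2866]
tool_rot: [[0.001, 0.295, 0.955], [0.0, 0.955, -0.295], [-1.0, 0.0, 0.001]]
ft_force: [0.4, 0.3, -0.5]
grip_width: 0.0855
```

>>> arm_command(plan=[[[0,0,0,0,0,0],[0,0,0,0,0,0],[0,0,0,0,0,0],[0,0,0,0,0,0],[0,0,0,0,0,0],[0,0,0,0,0,0],[0,0,0,0,0,0],[0,0,0,0,0,0]]], jaw=1, newtons=35)

```text
time_s: 12.0
position: [0.5177, 0.1327, 0.2864]
tool_rot: [[0.0, 0.295, 0.955], [0.001, 0.955, -0.295], [-1.0, 0.001, 0.0]]
ft_force: [1.1, 4.3, -0.3]
grip_width: 0.0275
```

>>> arm_command(plan=[[[-0.1,0,0,0,0,0],[-0.3,0,0,0,0,0],[-0.6,0,0,0,0,0],[-0.9,0,0,0,0,0],[-1.2,0,0,0,0,0],[-1.5,0,0,0,0,0],[-1.8,0,0,0,0,0],[-2.1,0,0,0,0,0],[-2.3,0,0,0,0,0],[-2.4,0,0,0,0,0]]])

```text
time_s: 13.0
position: [0.5177, 0.1323, 0.347]
tool_rot: [[0.001, 0.295, 0.955], [-0.0, 0.955, -0.295], [-1.0, -0.0, 0.001]]
ft_force: [0.0, 0.1, -3.6]
grip_width: 0.0277
```

```bash
python3 - <<'E'
from h import *
goal([.518,.1324,.370],73.1)
a=get_image('scene')
A=cv2.resize(a['img'][130:250,190:310],None,fx=4.5,fy=4.5,interpolation=cv2.INTER_CUBIC)
cv2.imwrite('pics/lift.png',np.clip(A.astype(float)*1.6,0,255).astype(np.uint8)[:,:,::-1])
E
```

```text
t 13.0 pos [0.5177 0.1323 0.347 ] F [ 0.04  0.15 -3.63] w 0.0277 q [  1.6  17.4  66.1  -0.   96.4 -71.2]
shift [-0.92  0.01  0.01] turn [-0.05  0.01  0.  ]
```

View pics/lift.png

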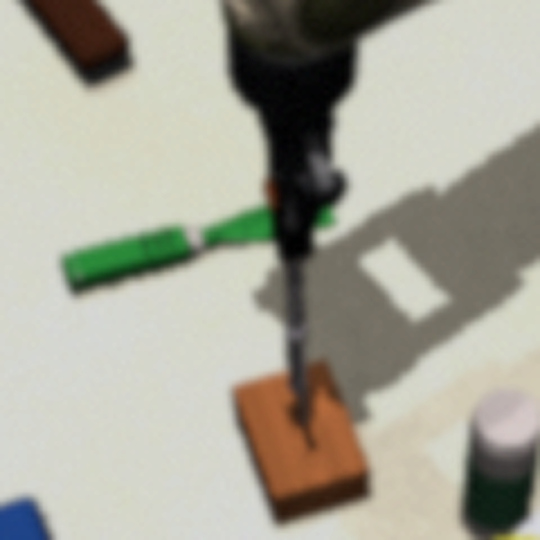

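The force of −3.6 N matches the whole shoehorn's weight. In the view the blade tip ends at about (303,420), above the now-empty slot at (312,440), and the button is out at (270,193). I'll raise it a bit more for margin and let it settle.

>>> arm_command(plan=[[[-0.1,0,0,0,0,0],[-0.3,0,0,0,0,0],[-0.6,0,0,0,0,0],[-0.9,0,0,0,0,0],[-1.1,0,0,0,0,0],[-1.2,0,0,0,0,0],[-1.2,0,0,0,0,0],[-1.2,0,0,0,0,0],[-1.2,0,0,0,0,0],[-1.2,0,0,0,0,0]]])

```text
time_s: 14.05
position: [0.5176, 0.1325, 0.3761]
tool_rot: [[-0.0, 0.295, 0.955], [-0.0, 0.955, -0.295], [-1.0, -0.0, -0.0]]
ft_force: [-0.5, -0.1, -3.2]
grip_width: 0.0278
```

```bash
python3 - <<'E'
from h import *
goal([.518,.1324,.376],73.1)
a=get_image('scene')
A=cv2.resize(a['img'][130:250,190:310],None,fx=4.8,fy=4.8,interpolation=cv2.INTER_CUBIC)
cv2.imwrite('pics/fin.png',np.clip(A.astype(float)*1.6,0,255).astype(np.uint8)[:,:,::-1])
for z in(.406,.368,.294,.10): print(z,[(round((u-190)*4.8),round((v-130)*4.8)) for u,v in[px(a,[.5176,.1325,z])]])
E
```

```text
t 14.05 pos [0.5176 0.1325 0.3761] F [-0.45 -0.1  -3.21] w 0.0278 q [  1.6  17.   62.1  -0.  100.9 -71.2]
shift [0.   0.   0.02] turn [-0.05 -0.    0.  ]
0.406 [(311, 125)]
0.368 [(312, 166)]
0.294 [(313, 240)]
0.1 [(317, 407)]
```

View pics/fin.png

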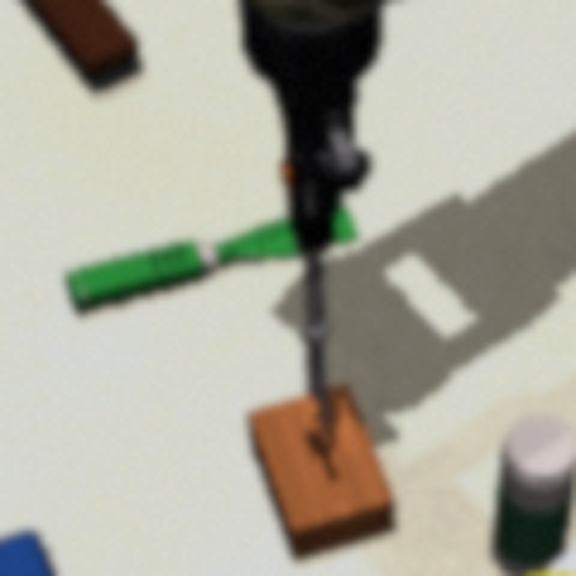

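The slot is visibly empty at (325,455). The blade tip is at about (322,420), close to the (317,407) expected at z = 0.10. The handle's lower end at (313,245) matches the 0.084 draw. Handing in.

```bash
python3 -c "
from h import *
print(workorder.close_job()); print(sensors.observe()['grip_width'],sensors.observe()['ft_force'])"
```

```text
the job is handed in; nothing more can be done
None
the job is handed in; nothing more can be done
```

The shoehorn is drawn out to the second stop and held upright in the air, clear of its stand. I handed the job in at about 14 s of the 42 s allowed; the system gives no verdict.

- **Drawing it out:** I squeezed the button in with a grip across the handle's front and back faces. I pulled the handle up until the force showed it had reached the end of its travel, then let it back down about 2 mm. When I opened the gripper, the handle stayed up at the second stop with the button out.
- **Lifting:** I turned the gripper 90° and gripped across the plain side faces, so the button was left alone. Then I lifted it about 90 mm.

**Last checks:**
- **Grip and load:** the grip width was 27.8 mm on the 28 mm wide handle. The force was about −3.2 N, which fits the weight of the whole shoehorn.
- **Position:** the blade's lower edge was about 100 mm above the console, over an empty slot. The handle's lower end was within about 5 crop pixels of where the second stop puts it.
- **Button:** it was visible and out.
- **Other things:** nothing in view had moved. The final picture was a crop around the stand, so I did not check the objects farther away.

No check failed. The button and handle positions come only from the pictures and the force readings, because the joint values cannot be read directly. The final readout after handing in was refused, as the job was already closed.

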